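# Load the tube block in the bench mixer and clamp it with the thumbscrew

## Robot

A 6-joint arm with a two-finger parallel gripper is mounted at the origin on the work surface. World frame = base frame: x ahead of the robot, y to its left, z up, the work surface at z = 0. Lengths are in mm, angles in rad, forces in N, time in s.
With the tool pointing down it reaches from about 225 to 875 mm from the base axis. Payload 3.4 kg.
Tool frame: the origin (TCP) lies at the very end of the fingers, on their centre line; the grasp point (between the pads) lies 19 mm behind it; y points along the fingers, z is the direction in which the jaws open and shut, and the axes are right-handed (so a half turn about y gives the same grasp; the last joint's range is limited). The gripper opens to 85 mm and grips with 20 to 120 N. Pads are 22 mm wide; open, the fingers measure 114 mm over their backs; the gripper's body (76 mm by 85 mm) begins 54 mm behind the grasp point. The pads swing forward as they close: fully open they stand 13 mm farther back than shut.
Start: joints at [1.058, 0.276, 1.505, -0, 1.361, -0.121], TCP at [219.585, 531.456, 231.328] pointing down, gripper open.
Joint ranges: [-2.89, 2.89], [-0.75, 2.08], [0.22, 2.7], [-1.18, 4.32], [0.11, 2.71], [-2.7, 2.7]. Speed limits (rad/s): [2.57, 2.57, 3.14, 3.14, 3.14, 3.14].

## Interface

Orientations are given as a unit quaternion [w, x, y, z].
In Python, from bench import readout, optics, ticket gives the robot as it stands.
- The arm moves only by the tool drive_tool, never from a script. Its argument "commands" is a list of rows, each a list of 5 numbers: the opening, from 0 (shut) to 1 (fully open), then the shift along the tool's x, y, z in cm, then the turn about the tool's y in rad. In form: [[grip, dx, dy, dz, yaw], ...]. A call has 1 to 20 rows; each row shifts and turns the pose as measured when the row begins, along the tool's axes as they then stand; what a row does not reach is not made up. A row lasts 1/12 s, in which the tool goes at most 41.7 mm and 7.16 degrees, less where a joint would pass 70% of its speed; a pose out of reach is approached as far as the arm can. A call with a gripper value outside its range is refused whole. The fingers move at their own pace and stop on an object; "grip_force" is the grip in N (left out, the last holds). Time passes only in rows, so rows that do not move let the fingers close. It gives the time, the measured TCP pose, the force and the opening at its end, in the units of the state.
- readout.sense(): the state, without advancing time (a new reading comes with each control period).
- optics.camera(name): name is "side" or "top" or "wrist"; returns (picture, depth): 384x512x3 uint8, red, green, blue; 384x512 float32, mm along the optical axis (not along the pixel's ray), 0 where there is no reading.
- optics.camera_params(name): a dict with "fx", "fy", "cx", "cy" (pixels), "eye" and "attitude" of the camera in the world. Camera axes: x right, y down, z forward; pixel columns grow to the right and rows downward; lengths in mm; the calibration is good to about 2 mm. A picture is of the moment at which its call begins: read the wrist's pose just before it. camera_params takes no time and is no camera call; for the wrist camera it gives the pose at the moment of the call.
- ticket.finish_job(): hands the job in, once; it reports no verdict.
The state is a dict: "clock": time; "qpos": joint angles; "qd": joint speeds; "tau": joint torques, N m; "eef_pos": TCP position; "tcp_rot": TCP orientation; "wrist_force": force on the tool from outside, world axes, zero at the start; "torque": the same for the moment, N m; "gripper_width": finger opening in mm.
Only numpy, scipy, OpenCV 4.12 (cv2) and the standard library are available. Lean on these libraries where they do the work, as an engineer would, in place of code of your own. Each camera call takes 0.05 s, during which the arm holds its last target.

## Task

Put the aluminium tube block flat in the channel of the bench mixer, tongue first, and slide it fully home against the end stop under the blue bridge. Then screw the knurled brass thumbscrew down (clockwise) until its pad is seated firmly on the tongue, stop as soon as the resistance has clearly risen so that nothing is overtightened, and let go. Leave the rack, bottle and jar where they stand.

Things in the scene. Friction and masses are not known exactly. Their poses are not given: they have to be found in the camera images.
- mixer: White bench mixer, fixed, 235 x 124 mm; platform 45 mm above the bench. Origin on the bench; x runs along its channel to the end stop, z up. Channel: open above and at the -x end, two rails 6 mm high, 48 mm apart, x = -160 to -10 mm. Blue bridge across at x = +20 mm: 26 mm in x, underside 80 and top 92 mm above the bench, 66 mm between its posts; the screw stands in its middle (x 20, y 0).
- end_stop (a point): Centre of the end stop's face (50 wide, 12 mm high), on the platform at x = +45, y = 0 mm in the mixer's frame, 45 mm above the bench; axes as the mixer's. The block is home when the tip of its tongue touches this face.
- tube_block: Loose aluminium block, about 0.26 kg: body 70 x 40 x 36 mm (x, y, z) with six red caps 7 mm high on top, and at its +x end a flat tongue 70 long, 30 wide, 10 mm thick, level with the underside. Origin: centre of the body's underside; tongue tip at x = +105 mm. Home, its origin is at x = -60, y = 0, z = 45 mm in the mixer's frame. Grip the body across its 40 mm.
- pressure_pad: Black pad, 22 mm across, on the screw's lower end; it does not turn. Origin: centre of its underside. It starts 4.6 to 8.5 mm above where the tongue's top will be (55 mm above the bench) and sinks 3 mm per radian of clockwise turn (seen from above; quick thread), so it touches after 1.5 to 2.9 rad. Then it presses about 24 N more per 0.1 rad; over 80 N is too much. It stays where it is left.
- screw_head (a point): Centre of the top of the knurled brass screw head: an upright cylinder 32 mm across, 28 mm high; its underside is 14 mm above the bridge when seated, up to 23 mm at the start. It turns and sinks with the pad. Free turning: dry friction of about 0.2 N m (at a standstill it can read either way). After touch the torque shifts by 0.07 N m per 0.1 rad; a shift of 0.1 to 0.2 N m is firmly seated.
- tube_rack: White rack with capped tubes, 110 x 60 x 68 mm, loose. Origin under its centre. Not to be disturbed.
- reagent_bottle: White bottle with orange cap, 60 mm across, 130 mm high, loose. Origin under its centre. Not to be disturbed.
- sample_jar: Amber jar with blue cap, 56 mm across, 70 mm high, loose. Origin under its centre. Not to be disturbed.
Things that resemble listed ones, but are neither listed nor needed, are in the scene too. Of the things that look like the tube_block, the smaller one is meant.

How it is judged (in metres and radians):
On the way, in this order (a step that is already met when the one before it is completed fails the run):
1. the tube block lies flat in the channel, home against the end stop, not yet clamped (x of tube_block in the frame of mixer above -0.065 m and y of tube_block in the frame of mixer between -0.008 and 0.008 m and z of tube_block in the frame of mixer between 0.042 and 0.048 m and angle between the x axis of tube_block and the x axis of mixer, either way round below 0.15 rad and contact force between pressure_pad and tube_block below 2 N), for 0.2 s.
2. the thumbscrew's pad presses on the tongue with at least 20 N (contact force between pressure_pad and tube_block above 20 N), for 0.2 s.
At the end, for the whole second after the job is handed in: The tube block lies flat in the channel (height within 3 mm, sideways within 8 mm) with its tongue within 5 mm of the end stop, in line with it within 0.15 rad and at rest; the pad presses on it with 20 to 80 N (x of tube_block in the frame of mixer above -0.065 m and y of tube_block in the frame of mixer between -0.008 and 0.008 m and z of tube_block in the frame of mixer between 0.042 and 0.048 m and angle between the x axis of tube_block and the x axis of mixer, either way round below 0.15 rad and linear speed of tube_block below 0.02 m/s and contact force between pressure_pad and tube_block between 20 and 80 N); the robot touches nothing.
It fails at once if overtightened: the pad presses on the tube block with more than 80 N (contact force between pressure_pad and tube_block above 80 N).
It fails at once if the tube rack is pushed more than 20 mm or tipped (distance of tube_rack from where it was at the start of the episode above 0.02 m or angle between tube_rack's own z axis and vertical above 0.3 rad).
It fails at once if the reagent bottle is pushed more than 20 mm or tipped (distance of reagent_bottle from where it was at the start of the episode above 0.02 m or angle between reagent_bottle's own z axis and vertical above 0.3 rad).
It fails at once if the sample jar is pushed more than 20 mm or tipped (distance of sample_jar from where it was at the start of the episode above 0.02 m or angle between sample_jar's own z axis and vertical above 0.3 rad).
It also fails if it takes over 69 s, if anything falls off the work surface, if the arm or the gripper's body presses on something with over 40 N, if the wrist force passes 120 N, or if a joint passes its speed limit or range.

## Working session

There is one attempt and no reset: what is moved stays moved. The work goes in short steps, Python scripts to look and compute and a tool call to move; the robot and the scene stay as the last step left them, time stands still between calls to the robot, and variables do not carry over. Pictures are saved under pics/ and viewed, and the job is handed in when it is done.

Besides the shell and the picture viewer there is one more tool, called after "Emit:" as name(argument=value, ...) on one line, values as JSON. drive_tool: Moves the arm, as the interface text tells. Its arguments: {"type":"object","properties":{"commands":{"type":"array","items":{"type":"array","items":{"type":"number"}}},"grip_force":{"type":"number"}},"required":["commands"]}

```bash
ls; mkdir -p pics; python3 - <<'E'
from bench import readout, optics
import cv2,json
print(readout.sense())
for n in ("top","side","wrist"):
    print(n,optics.camera_params(n))
    p,d=optics.camera(n)
    cv2.imwrite(f"pics/{n}0.png",p[:,:,::-1]); 
    import numpy as np; np.savez(f"pics/{n}0.npz",p=p,d=d)
E
```

```text
pics
{'clock': 0.0, 'qpos': array([ 1.05797560e+00,  2.76606164e-01,  1.50614085e+00, -1.25501900e-05,
        1.36072487e+00, -1.20995928e-01]), 'qd': array([ 0.00116557,  0.00129118, -0.00121991,  0.00037802, -0.00177556,
       -0.00067831]), 'tau': array([ 3.56504688e-04, -4.16772687e+01, -2.45806450e+01, -1.24050898e-04,
        1.11370548e-02, -3.64660673e-05]), 'eef_pos': array([219.31796511, 530.9450194 , 230.43028592]), 'tcp_rot': array([-0.69294736,  0.69421271, -0.13784846,  0.13744261]), 'wrist_force': array([-0.42536885,  0.1525831 ,  1.26024074]), 'torque': array([-0.04974408,  0.0328    , -0.01488706]), 'gripper_width': 85.36055791369965}
top {'fx': 485.48982131418455, 'fy': 485.48982131418455, 'cx': 253.34615133156706, 'cy': 196.3187996139878, 'eye': array([ 457.77302977,   86.51625481, 1415.56553329]), 'attitude': array([-0.00950746,  0.7071722 , -0.7066059 ,  0.02291699])}
side {'fx': 481.51351341452903, 'fy': 481.51351341452903, 'cx': 252.60658683666475, 'cy': 191.36931501089776, 'eye': array([-191.2556727 , -694.10677096,  713.7115307 ]), 'attitude': array([-0.46872056,  0.80374922, -0.31720477,  0.18349214])}
wrist {'fx': 290.02121968715454, 'fy': 290.02121968715454, 'cx': 252.09888176575845, 'cy': 190.42003294698344, 'eye': array([154.36342967, 558.14351547, 372.5879211 ]), 'attitude': array([0.11777635, 0.82276002, 0.55065498, 0.07729015])}
```

View pics/top0.png

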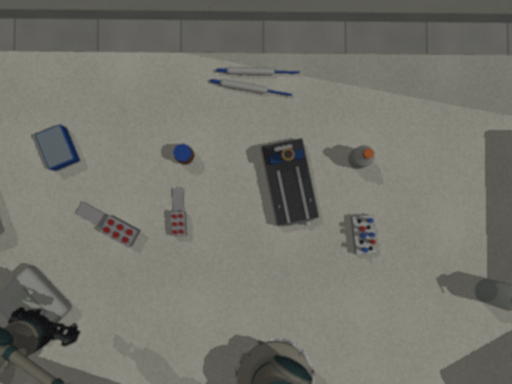

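View pics/side0.png

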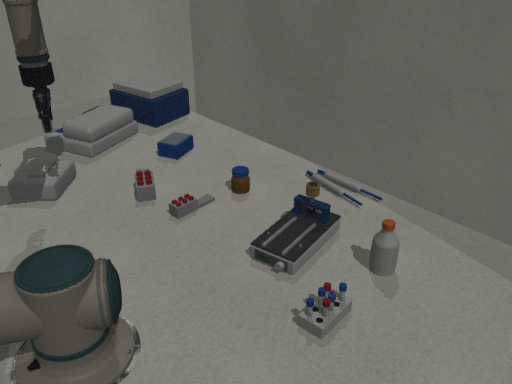

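View pics/wrist0.png

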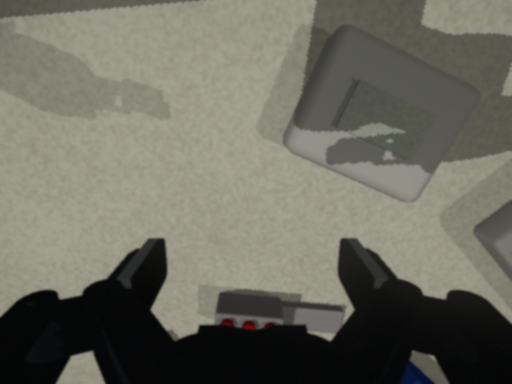

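The top picture shows two look-alikes: block A at (118,230) with its tongue to (85,210), and block B at (178,222) with its tongue up to (178,190). B is the smaller one. The mixer is at (290,182) with its bridge at the top (288,153), the jar at (183,153), the bottle at (362,157) and the rack at (364,234). I'll check a close crop and measure.

```bash
cat > h.py <<'E'
import numpy as np,cv2
from scipy.spatial.transform import Rotation as R
from bench import readout, optics
def RR(q): return R.from_quat([q[1],q[2],q[3],q[0]])
def cloud(p,d,c):
    v,u=np.mgrid[:d.shape[0],:d.shape[1]]
    P=np.stack([(u-c['cx'])/c['fx']*d,(v-c['cy'])/c['fy']*d,d],-1)
    return P@RR(c['attitude']).as_matrix().T+c['eye']
def grab(n,tag):
    c=optics.camera_params(n); p,d=optics.camera(n)
    np.savez(f"pics/{tag}.npz",p=p,d=d); cv2.imwrite(f"pics/{tag}.png",p[:,:,::-1])
    return p,d,c,cloud(p,d,c)
E
python3 - <<'E'
from h import *
z=np.load("pics/top0.npz");p,d=z['p'],z['d'];c=optics.camera_params("top")
W=cloud(p,d,c)
crop=p[130:250,70:330]; cv2.imwrite("pics/crop0.png",cv2.resize(crop[:,:,::-1],None,fx=3,fy=3,interpolation=cv2.INTER_CUBIC))
def reg(name,u0,u1,v0,v1,z0,z1):
    w=W[v0:v1,u0:u1].reshape(-1,3); m=(w[:,2]>z0)&(w[:,2]<z1); w=w[m]
    r=cv2.minAreaRect(w[:,:2].astype(np.float32)); print(name,len(w),np.round(w.mean(0),1),r, np.median(w[:,2]))
reg("A body",70,150,195,255,28,60);reg("A tongue",70,150,195,255,5,18)
reg("B body",160,195,180,245,28,60);reg("B tongue",160,195,180,245,6,18)
reg("mixer all",250,330,130,235,30,200);reg("plat",250,330,130,235,38,60);reg("bridge",250,330,130,235,80,97);reg("head",250,330,130,235,105,160)
reg("rack",340,390,205,260,20,200);reg("bottle",345,385,140,175,20,200);reg("jar",165,200,140,170,20,200)
print("bench z",np.median(W[180:230,210:240,2]))
E
```

```text
A body 631 [424.1 435.6  49.7] ((423.4195861816406, 438.0221862792969), (93.79727935791016, 53.79179763793945), 61.605690002441406) 49.48263308907235
A tongue 754 [452.5 496.6  10.3] ((440.7715148925781, 474.4156799316406), (228.78404235839844, 169.7292022705078), 89.9351806640625) 9.759075864679971
B body 352 [442.8 273.4  38.9] ((442.6297912597656, 273.7448425292969), (68.23786163330078, 40.44152069091797), 0.934276819229126) 38.72633191665
B tongue 340 [502.4 278.9  10.1] ((477.0521240234375, 280.4094543457031), (184.4725799560547, 98.42422485351562), 0.46613168716430664) 9.74839992202476
mixer all 3604 [559.2 -41.4  52.6] ((555.9945678710938, -43.986412048339844), (248.7468719482422, 124.3009033203125), 11.596112251281738) 46.60577632964453
plat 3112 [552.6 -43.3  46.6] ((561.3453979492188, -42.59154510498047), (236.10946655273438, 123.2616958618164), 11.761157989501953) 46.23760563529561
bridge 217 [627.1 -26.5  92. ] ((628.4949951171875, -29.068519592285156), (26.260738372802734, 93.75537109375), 11.417454719543457) 92.16859044181138
head 137 [627.3 -27.9 139.4] ((628.3285522460938, -28.545873641967773), (31.18867301940918, 32.76460647583008), 75.87418365478516) 140.90106921546862
rack 825 [ 412.6 -254.3   38.7] ((412.480712890625, -257.6890869140625), (110.10649871826172, 63.01986312866211), 5.273724555969238) 31.922922889187703
bottle 466 [ 628.1 -236.6   89.8] ((632.2247314453125, -244.1102752685547), (59.323123931884766, 57.690216064453125), 5.206221580505371) 91.2090080820393
jar 330 [639.  256.1  64.1] ((640.2686157226562, 257.78857421875), (51.72089767456055, 51.903343200683594), 7.4336018562316895) 69.77817110220428
bench z 0.68604109138289
```

View pics/crop0.png

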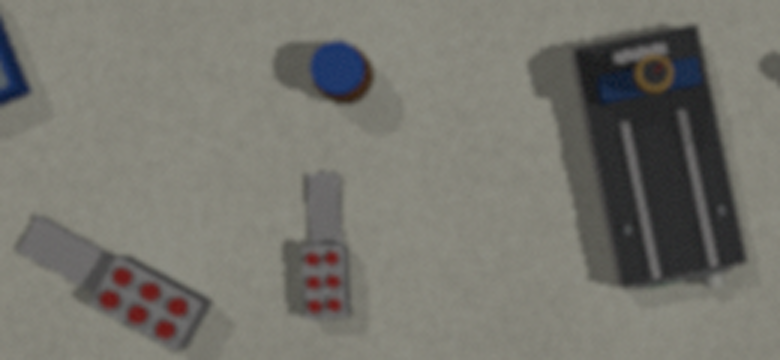

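Block B measures 68 x 40 mm with a top at about 38 mm, which matches the description (70 x 40), so it is the one meant. A measures 94 x 54 mm. The crop shows B's body at crop (325,278) and its tongue upward at (323,205). Next I'll refine the poses and set up a move helper.

```bash
cat >> h.py <<'E'
def plan(x,y,z,ang,verbose=True):
    """target TCP (mm), ang = world heading of tool z (jaw) axis mod pi; prints tool deltas in cm after yaw"""
    s=readout.sense(); M=RR(s['tcp_rot']).as_matrix()
    cur=np.arctan2(M[1,2],M[0,2])
    dw=(ang-cur+np.pi/2)%np.pi-np.pi/2   # world ccw
    yaw=-dw
    M2=M@R.from_rotvec([0,yaw,0]).as_matrix()
    e=np.array([x,y,z])-s['eef_pos']
    print("t",round(s['clock'],2),"pos",np.round(s['eef_pos'],1),"jaw",round(cur,3),"q6",round(s['qpos'][5],3),"w",round(s['gripper_width'],1),"F",np.round(s['wrist_force'],1),"T",np.round(s['torque'],3),"tilt",np.round(M[:2,1],3))
    print("yaw",round(yaw,3),"now-axes cm",np.round(e@M/10,2),"after-yaw cm",np.round(e@M2/10,2))
E
python3 - <<'E'
from h import *
z=np.load("pics/top0.npz");p,d=z['p'],z['d'];c=optics.camera_params("top")
W=cloud(p,d,c)
g=p.astype(int)
# block B: restrict
b=W[180:245,160:195].reshape(-1,3)
t=b[(b[:,2]>8)&(b[:,2]<14)&(b[:,0]>490)&(b[:,0]<540)&(abs(b[:,1]-275)<25)]
r=cv2.minAreaRect(t[:,:2].astype(np.float32)); print("tongue",len(t),t.mean(0),r)
l=b[(b[:,2]>33)]; print(l[:,:2].min(0),l[:,:2].max(0))
# symmetric line body-> tongue
print("angle",np.arctan2(t[:,1].mean()-273.7,t[:,0].mean()-442.6))
h=W[130:235,250:330].reshape(-1,3); h=h[h[:,2]>130]; print("headtop",np.median(h[:,2]),cv2.minEnclosingCircle(h[:,:2].astype(np.float32)))
M=RR(readout.sense()['tcp_rot']).as_matrix();print(M.round(3))
plan(441,273.7,120,np.pi/2+0.016)
E
```

```text
tongue 125 [513.80409186 278.22768958  10.83946997] ((514.2939453125, 274.80303955078125), (46.34870910644531, 46.16554641723633), 0.1819721758365631)
[408.55864286  86.51625481] [476.405414   293.75492311]
angle 0.06350199613295253
headtop 142.1098614842897 ((550.0208740234375, 24.457305908203125), 111.18003845214844)
[[ 0.924 -0.001  0.382]
 [-0.382 -0.001  0.924]
 [-0.    -1.    -0.001]]
t 0.15 pos [219.4 531.1 230.6] jaw 1.179 q6 -0.121 w 85.5 F [ 0.5 -0.1  0.8] T [ 0.033  0.007 -0.025] tilt [-0.001 -0.001]
yaw -0.408 now-axes cm [ 30.31  11.08 -15.31] after-yaw cm [ 21.75  11.08 -26.08]
```

Emit:
drive_tool(commands=[[1, 0, 0, 0, -0.1], [1, 0, 0, 0, -0.1], [1, 0, 0, 0, -0.1], [1, 0, 0, 0, -0.1], [1, 2.4, 0.3, -2.9, 0], [1, 2.4, 0.3, -2.9, 0], [1, 2.4, 0.3, -2.9, 0], [1, 2.4, 0.3, -2.9, 0], [1, 2.4, 0.3, -2.9, 0], [1, 2.4, 0.3, -2.9, 0], [1, 2.4, 0.3, -2.9, 0], [1, 2.4, 0.3, -2.9, 0], [1, 0, 0, 0, 0], [1, 0, 0, 0, 0]], grip_force=40)

```text
clock: 1.32
eef_pos: [424.2, 295.7, 200.1]
tcp_rot: [-0.705, 0.709, 0.01, -0.014]
wrist_force: [-0.1, 0.5, 0.6]
gripper_width: 85.2
```

```bash
cat > m.py <<'E'
from h import *
import sys
p,d,c,W=grab("wrist",sys.argv[1])
plan(441,273.7,120,np.pi/2+0.016)
E
python3 m.py w1
```

```text
t 1.37 pos [424.3 295.7 200. ] jaw 1.607 q6 -1.13 w 85.3 F [ 0.1 -0.1 -0.2] T [ 0.021 -0.035  0.001] tilt [-0.005 -0.006]
yaw 0.02 now-axes cm [ 1.63  8.   -2.22] after-yaw cm [ 1.68  8.   -2.18]
```

View pics/w1.png

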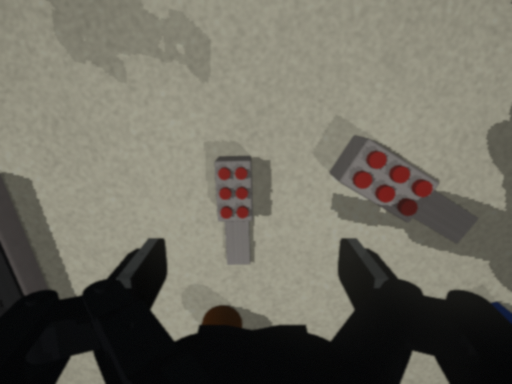

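The wrist view shows block B at (234,190), with its tongue down to (238,263). Block A is on the right at (390,175). The jar is at the bottom (222,316).

```bash
python3 - <<'E'
from h import *
z=np.load("pics/w1.npz");p,d=z['p'].astype(int),z['d'];c=optics.camera_params("wrist")
W=cloud(p,d,c)
sub=W[145:275,200:275].reshape(-1,3)
for n,a,b in(("top",33,39),("tongue",6,13)):
    w=sub[(sub[:,2]>a)&(sub[:,2]<b)]
    if n=="tongue": w=w[(w[:,0]>480)]
    r=cv2.minAreaRect(w[:,:2].astype(np.float32));print(n,len(w),w.mean(0).round(1),r, w.min(0),w.max(0))
red=(p[...,0]>120)&(p[...,1]<70)
m=np.zeros_like(red);m[145:230,205:260]=red[145:230,205:260]
n,l,st,ce=cv2.connectedComponentsWithStats(m.astype(np.uint8))
for i in range(1,n):
    if st[i,4]>20: print(ce[i],W[l==i].mean(0).round(1))
print(np.median(W[100:140,200:270,2]))
plan(442,273,90,np.pi/2+0.03)
E
```

```text
top 1443 [441.6 275.3  35.5] ((444.39947509765625, 275.0448303222656), (70.27555847167969, 39.85349655151367), 3.3998677730560303) [408.65574452 253.96033326  33.11407157] [480.10136169 296.23299119  38.96292116]
tongue 1045 [518.1 279.6   9.6] ((518.9859619140625, 279.54962158203125), (61.06604766845703, 30.01078987121582), 3.5343286991119385) [488.43062645 263.17461866   6.59248807] [549.68762526 296.01816479  11.785717  ]
-0.5376066616265973
t 1.37 pos [424.3 295.7 200. ] jaw 1.607 q6 -1.13 w 85.3 F [ 0.1 -0.1 -0.2] T [ 0.021 -0.035  0.001] tilt [-0.005 -0.006]
yaw 0.006 now-axes cm [ 1.75 11.   -2.27] after-yaw cm [ 1.76 11.   -2.26]
```

Emit:
drive_tool(commands=[[1, 0.9, 1.5, -1.05, -0.024], [1, 0.9, 2.5, -1.05, 0], [1, 0, 3, 0, 0], [1, 0, 2, 0, 0], [1, 0, 0, 0, 0]])

```text
clock: 1.78
eef_pos: [442.3, 280.7, 109.8]
tcp_rot: [-0.707, 0.707, 0.024, -0.024]
wrist_force: [0.2, -0.8, -0.4]
gripper_width: 85.4
```

```bash
python3 - <<'E'
from h import *
plan(444,275,10,1.631)
E
```

```text
t 1.78 pos [442.3 280.7 109.8] jaw 1.639 q6 -1.206 w 85.4 F [ 0.2 -0.8 -0.4] T [-0.039  0.077  0.022] tilt [ 0.001 -0.   ]
yaw 0.008 now-axes cm [ 0.12  9.98 -0.58] after-yaw cm [ 0.13  9.98 -0.58]
```

Emit:
drive_tool(commands=[[1, 0.12, 1.5, -0.58, 0.008], [1, 0, 2.5, 0, 0], [1, 0, 2.5, 0, 0], [1, 0, 2, 0, 0], [1, 0, 0.8, 0, 0], [1, 0, 0.6, 0, 0], [1, 0, 0, 0, 0]])

```text
clock: 2.37
eef_pos: [443.6, 284.9, 13.5]
tcp_rot: [0.709, -0.705, -0.028, 0.022]
wrist_force: [0.6, 0.1, 0.5]
gripper_width: 85.4
```

```bash
python3 - <<'E'
from h import *
plan(444,275,10,1.631)
p,d,c,W=grab("wrist","w2")
E
```

```text
t 2.37 pos [443.6 284.9  13.5] jaw 1.642 q6 -1.207 w 85.4 F [0.6 0.1 0.5] T [ 0.057 -0.007 -0.04 ] tilt [0.008 0.006]
yaw 0.011 now-axes cm [-0.03  0.34 -0.99] after-yaw cm [-0.02  0.34 -0.99]
```

View pics/w2.png

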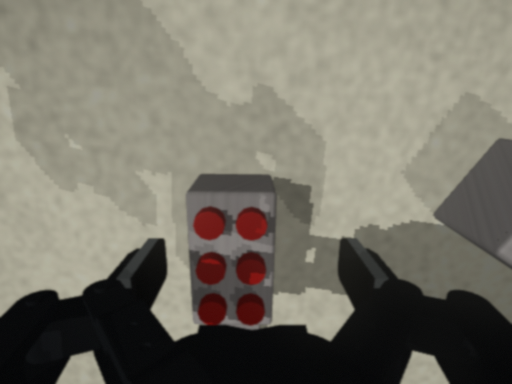

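The block sits between the fingers at image x of about 232, against a finger centre of 252. I'll shift 10 mm sideways.

Emit:
drive_tool(commands=[[1, 0, 0.2, -0.5, 0.01], [1, 0, 0.1, -0.4, 0], [1, 0, 0, 0, 0]])

```text
clock: 2.67
eef_pos: [446.9, 277.3, 14.1]
tcp_rot: [0.71, -0.704, -0.027, 0.017]
wrist_force: [-0.5, 0.2, -0.2]
gripper_width: 85.7
```

```bash
python3 - <<'E'
from h import *
plan(444,275,10,1.631)
E
```

```text
t 2.67 pos [446.9 277.3  14.1] jaw 1.633 q6 -1.214 w 85.7 F [-0.5  0.2 -0.2] T [-0.009  0.038 -0.031] tilt [0.015 0.009]
yaw 0.002 now-axes cm [-0.31  0.41 -0.21] after-yaw cm [-0.31  0.41 -0.21]
```

Emit:
drive_tool(commands=[[1, -0.25, 0.5, -0.25, 0], [0.35, 0, 0, 0, 0], [0.35, 0, 0, 0, 0], [0.35, 0, 0, 0, 0], [0.35, 0, 0, 0, 0], [0.35, 0, 0, 0, 0], [0.35, 0, 0, 0, 0]], grip_force=60)

```text
clock: 3.25
eef_pos: [446.0, 274.3, 10.9]
tcp_rot: [0.711, -0.703, -0.028, 0.014]
wrist_force: [-0.4, -0.2, -0.3]
gripper_width: 38.8
```

```bash
python3 - <<'E'
from h import *
plan(444,275,10,1.631)
E
```

```text
t 3.25 pos [446.  274.3  10.9] jaw 1.631 q6 -1.217 w 38.8 F [-0.4 -0.2 -0.3] T [-0.071  0.063  0.008] tilt [0.019 0.011]
yaw -0.0 now-axes cm [-0.2   0.09  0.08] after-yaw cm [-0.2   0.09  0.08]
```

Emit:
drive_tool(commands=[[0.2, 0, 0, 0, 0], [0.2, 0, -3, 0, 0], [0.2, 0, -4, 0, 0], [0.2, 0, -4, -1, 0], [0.2, 0.6, 0, -4, -0.035], [0.2, 0.6, 0, -4, -0.035], [0.2, 0.6, 0, -4, -0.035], [0.2, 0.6, 0, -4, -0.035], [0.2, 0, 0, -4, 0], [0.2, 0, 0, -4, 0], [0.2, 0, 0, 0, 0]], grip_force=60)

```text
clock: 4.17
eef_pos: [503.3, 20.1, 119.9]
tcp_rot: [0.704, -0.701, -0.081, 0.072]
wrist_force: [0.1, 1.0, -2.8]
gripper_width: 39.0
```

```bash
python3 - <<'E'
from h import *
plan(497,-56,115,1.773)
E
```

```text
t 4.17 pos [503.3  20.1 119.9] jaw 1.789 q6 -1.896 w 39.0 F [ 0.1  1.  -2.8] T [ 0.04  -0.013  0.04 ] tilt [0.012 0.006]
yaw 0.016 now-axes cm [-2.26  0.44 -7.3 ] after-yaw cm [-2.15  0.44 -7.34]
```

Emit:
drive_tool(commands=[[0.2, -0.8, 0, -2.6, 0.008], [0.2, -0.8, 0.2, -2.6, 0.008], [0.2, -0.6, 0.2, -1.5, 0], [0.2, 0, 0, 0, 0], [0.2, 0, 0, 0, 0]])

```text
clock: 4.58
eef_pos: [493.3, -55.1, 111.9]
tcp_rot: [0.706, -0.701, -0.071, 0.066]
wrist_force: [0.9, 0.5, -2.4]
gripper_width: 38.4
```

```bash
python3 - <<'E'
from h import *
plan(497,-56,115,1.773)
grab("side","s3"); grab("top","t3"); p,d,c,W=grab("wrist","w3")
a=cv2.imread("pics/s3.png")[150:290,200:380];cv2.imwrite("pics/s3c.png",cv2.resize(a,None,fx=4,fy=4,interpolation=cv2.INTER_CUBIC))
z=np.load("pics/t3.npz");b=z['p'][120:240,230:340,::-1];cv2.imwrite("pics/t3c.png",cv2.resize(b,None,fx=5,fy=5,interpolation=cv2.INTER_CUBIC))
E
```

```text
t 4.58 pos [493.3 -55.1 111.9] jaw 1.765 q6 -2.028 w 38.4 F [ 0.9  0.5 -2.4] T [ 0.043  0.038 -0.039] tilt [0.006 0.008]
yaw -0.008 now-axes cm [ 0.35 -0.31 -0.15] after-yaw cm [ 0.35 -0.31 -0.16]
```

View pics/w3.png

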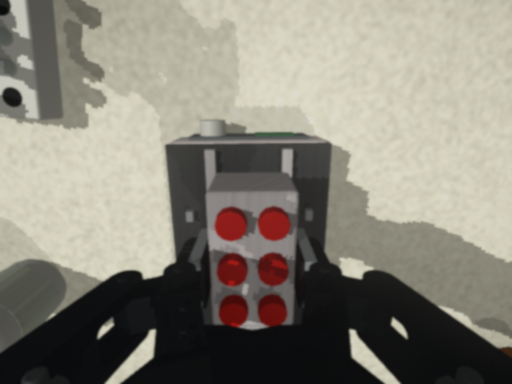

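View pics/s3c.png

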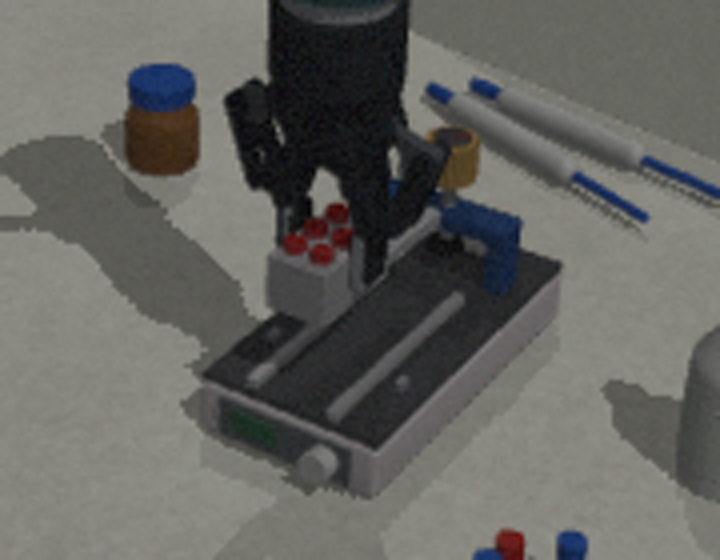

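View pics/t3c.png

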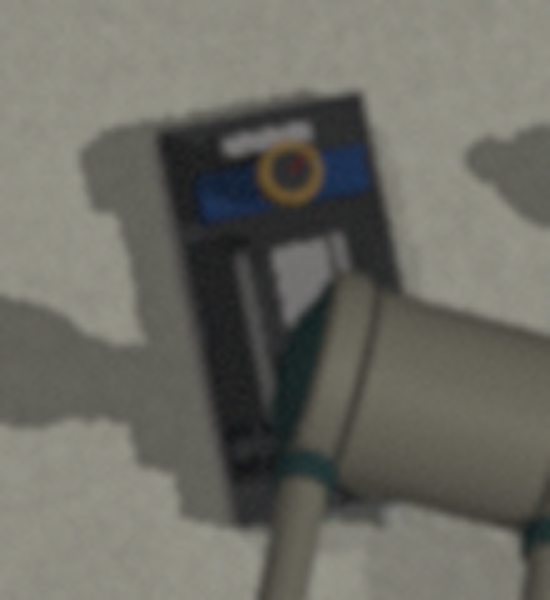

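The wrist view shows the held block centred at about x = 253. The rails are at (210,160) and (287,160), and the view runs along the channel. The side view shows the tongue pointing to the bridge. Next I'll measure the rails against the block numerically.

```bash
python3 - <<'E'
from h import *
z=np.load("pics/w3.npz");p,d=z['p'].astype(int),z['d'];c=optics.camera_params("wrist")
W=cloud(p,d,c)
a=0.2025; ax=np.array([np.cos(a),np.sin(a)]);O=np.array([608.8,-32.8])
xy=W[...,:2]-O; X=xy@ax; Y=xy@np.array([-ax[1],ax[0]])
for r in (150,156,162,168):
    g=p[r].sum(1); u=np.arange(512)
    row=W[r]
    m=(g>270)&(u>180)&(u<320)&(row[:,2]>40)
    print(r,X[r,250].round(0),[(int(k),round(float(Y[r,k]),1),round(float(row[k,2]),1)) for k in u[m]][:40])
pl=(W[...,2]>41)&(W[...,2]<56)&(np.abs(Y)<75)&(X<-130)
q=W[pl][:,:2].astype(np.float32); print("platform rear Y range",np.percentile(Y[pl],[1,99]), len(q),np.median(W[pl][:,2]))
for r in (150,160,170,180,190):
    m=pl[r]; print(r,X[r][m].mean().round(1),Y[r][m].min().round(1),Y[r][m].max().round(1))
# block top
b=(W[...,2]>128)&(W[...,2]<142); m=np.zeros_like(b);m[170:325,195:310]=b[170:325,195:310]
w=W[m]; print("block",len(w),np.median(w[:,2]),cv2.minAreaRect(np.stack([X[m],Y[m]],-1).astype(np.float32)))
for r in (200,240,280,320):
    k=m[r]; print(r,X[r][k].mean().round(1),Y[r][k].min().round(1),Y[r][k].max().round(1))
E
```

```text
150 -157.0 [(204, -31.7, 46.0), (205, -30.3, 50.5), (206, -29.7, 50.1), (207, -28.9, 50.7), (208, -28.2, 50.4), (209, -27.6, 50.0), (210, -26.8, 50.5), (211, -26.2, 50.0), (212, -25.4, 50.2), (213, -24.7, 50.6), (214, -23.9, 51.0), (282, 24.2, 46.1), (283, 24.3, 51.7), (284, 25.0, 51.5), (285, 25.8, 50.5), (286, 26.5, 50.9), (287, 27.2, 50.7), (288, 28.0, 50.1), (289, 28.7, 50.5), (290, 29.4, 50.3), (291, 30.2, 49.5), (292, 30.8, 50.5)]
156 -152.0 [(204, -32.2, 44.8), (205, -30.5, 50.5), (206, -29.8, 50.6), (207, -29.3, 49.4), (208, -28.4, 50.3), (209, -27.7, 50.8), (210, -27.0, 50.5), (211, -26.0, 52.8), (212, -25.5, 51.3), (213, -24.8, 51.1), (214, -24.2, 50.6), (281, 23.8, 43.7), (282, 24.4, 45.7), (283, 24.5, 50.7), (284, 25.3, 50.5), (285, 26.0, 49.8), (286, 26.7, 50.2), (287, 27.4, 50.6), (288, 28.0, 51.2), (289, 28.8, 50.7), (290, 29.3, 51.7), (291, 30.3, 50.0), (292, 30.8, 51.4)]
162 -148.0 [(205, -30.6, 51.6), (206, -30.1, 50.2), (207, -29.2, 51.2), (208, -28.6, 50.7), (209, -27.9, 50.3), (210, -27.1, 51.2), (211, -26.4, 51.1), (212, -25.6, 51.5), (213, -25.1, 50.2), (214, -
[... 363 characters left out ...]
4, 50.8), (211, -26.7, 50.8), (212, -26.0, 50.6), (213, -25.3, 50.3), (214, -24.5, 50.8), (215, -23.8, 50.9), (281, 24.0, 43.7), (282, 24.3, 48.5), (283, 24.7, 50.9), (284, 25.4, 50.9), (285, 26.1, 50.8), (286, 26.9, 50.6), (287, 27.6, 50.5), (288, 28.2, 51.3), (289, 29.1, 50.2), (290, 29.6, 51.8), (291, 30.7, 49.2), (292, 31.1, 51.3)]
platform rear Y range [-58.72237802  59.24780037] 5884 44.754742456945536
150 -156.8 -59.5 59.9
160 -149.5 -58.9 59.7
170 -142.0 -59.3 60.3
180 -134.4 -59.3 59.8<stdin>:14: RuntimeWarning: Mean of empty slice.
  ret = ret.dtype.type(ret / rcount)
Traceback (most recent call last):
ValueError: zero-size array to reduction operation minimum which has no identity
```

```bash
cat >> h.py <<'E'
def frame(W):
    a=0.2025; ax=np.array([np.cos(a),np.sin(a)]);O=np.array([608.8,-32.8])
    xy=W[...,:2]-O; return xy@ax, xy@np.array([-ax[1],ax[0]])
def mix(x,y=0):
    a=0.2025; return 608.8+x*np.cos(a)-y*np.sin(a), -32.8+x*np.sin(a)+y*np.cos(a)
def block(tag,lo,hi):
    z=np.load(f"pics/{tag}.npz");p,d=z['p'].astype(int),z['d'];c=optics.camera_params("wrist")
    W=cloud(p,d,c);X,Y=frame(W)
    m=np.zeros(d.shape,bool); s=np.s_[150:325,190:320]; m[s]=(W[s][...,2]>lo)&(W[s][...,2]<hi)
    w=W[m]; A=np.c_[X[m],Y[m],np.ones(m.sum())]; co,*_=np.linalg.lstsq(A,w[:,2],rcond=None)
    print("block top",m.sum(),np.median(w[:,2]).round(1),"slopes",co[:2].round(4),cv2.minAreaRect(np.stack([X[m],Y[m]],-1).astype(np.float32)))
    for r in range(180,325,30):
        k=m[r]
        if k.any(): print(r,X[r][k].mean().round(1),Y[r][k].min().round(1),Y[r][k].max().round(1))
    return W,X,Y,p
E
python3 - <<'E'
from h import *
block("w3",130,140)
s=readout.sense()['eef_pos'];print("tcp in mixer",frame(s[None]))
E
```

```text
block top 7873 136.9 slopes [ 0.0066 -0.0042] ((-119.24188232421875, 3.3093433380126953), (60.49806594848633, 69.4788818359375), 89.6642074584961)
210 -145.1 -17.1 22.1
240 -130.2 -23.5 28.4
270 -115.6 -17.2 21.9
300 -99.8 -17.3 22.1
tcp in mixer (array([-117.00408794]), array([2.44375362]))
```

Emit:
drive_tool(commands=[[0.2, 0.1, 1, -0.2, 0], [0.2, 0, 2, 0, 0], [0.2, 0, 1.4, 0, 0], [0.2, 0, 0.4, 0, 0], [0.2, 0, 0, 0, 0]])

```text
clock: 5.15
eef_pos: [497.3, -51.0, 61.9]
tcp_rot: [0.706, -0.701, -0.076, 0.068]
wrist_force: [0.5, 0.0, -0.8]
gripper_width: 38.7
```

```bash
python3 - <<'E'
from h import *
plan(*mix(-115),56,1.773)
print("tcp in mixer",frame(readout.sense()['eef_pos'][None]))
grab("wrist","w4"); z=readout.sense()['eef_pos'][2]+25
block("w4",z-5,z+3)
E
```

```text
t 5.15 pos [497.3 -51.   61.9] jaw 1.774 q6 -2.031 w 38.7 F [ 0.5  0.  -0.8] T [-0.116  0.006  0.044] tilt [0.01  0.008]
yaw 0.001 now-axes cm [-0.22  0.59 -0.46] after-yaw cm [-0.22  0.59 -0.46]
tcp in mixer (array([-112.85604172]), array([4.57709779]))
block top 7732 87.0 slopes [ 0.0043 -0.0033] ((-114.88493347167969, 5.182706832885742), (69.87723541259766, 59.629493713378906), 0.9990469813346863)
210 -140.9 -15.5 24.2
240 -126.5 -15.8 23.7
270 -111.5 -15.3 23.8
300 -95.7 -15.0 24.4
```

Emit:
drive_tool(commands=[[0.2, 0, 0, -0.45, 0], [0.2, 0, 0, 0, 0]])

```text
clock: 5.37
eef_pos: [499.3, -55.2, 63.0]
tcp_rot: [0.706, -0.701, -0.077, 0.068]
wrist_force: [0.1, 0.1, -2.4]
gripper_width: 38.9
```

```bash
python3 - <<'E'
from h import *
plan(*mix(-115),56,1.773)
print("tcp in mixer",frame(readout.sense()['eef_pos'][None]))
E
```

```text
t 5.37 pos [499.3 -55.2  63. ] jaw 1.776 q6 -2.04 w 38.9 F [ 0.1  0.1 -2.4] T [ 0.003  0.036 -0.003] tilt [0.012 0.008]
yaw 0.003 now-axes cm [-0.33  0.69 -0.01] after-yaw cm [-0.33  0.69 -0.01]
tcp in mixer (array([-111.75253688]), array([0.05892628]))
```

Now centred in the channel. Lowering the block onto the floor.

Emit:
drive_tool(commands=[[0.2, -0.1, 0.4, -0.05, 0], [0.2, 0, 0.25, -0.03, 0], [0.2, 0, 0.1, 0, 0], [0.2, 0, 0, 0, 0]])

```text
clock: 5.7
eef_pos: [500.1, -56.9, 56.7]
tcp_rot: [0.705, -0.702, -0.078, 0.066]
wrist_force: [-0.5, 0.3, -2.2]
gripper_width: 38.9
```

```bash
python3 - <<'E'
from h import *
plan(*mix(-115),56,1.773)
print("tcp in mixer",frame(readout.sense()['eef_pos'][None]))
grab("wrist","w5"); z=readout.sense()['eef_pos'][2]+25
block("w5",z-5,z+3)
E
```

```text
t 5.7 pos [500.1 -56.9  56.7] jaw 1.775 q6 -2.043 w 38.9 F [-0.5  0.3 -2.2] T [-0.     0.001  0.011] tilt [0.016 0.007]
yaw 0.002 now-axes cm [-0.37  0.06  0.17] after-yaw cm [-0.37  0.06  0.17]
tcp in mixer (array([-111.30938562]), array([-1.74388066]))
block top 7746 81.3 slopes [ 0.0083 -0.0054] ((-113.78045654296875, -0.9800815582275391), (59.75203323364258, 69.42385864257812), 89.4433364868164)
210 -139.6 -21.5 17.8
240 -125.3 -21.9 17.5
270 -110.2 -21.4 17.6
300 -94.3 -21.4 18.4
```

View pics/w5.png

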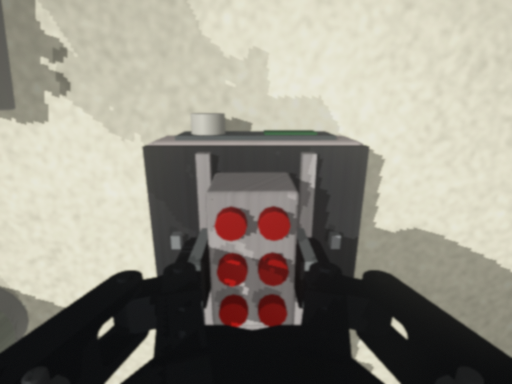

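Emit:
drive_tool(commands=[[0.2, 0.3, 0.1, 0.1, 0], [0.2, 1.2, 0, 0.05, 0], [0.2, 1.5, 0, 0, 0], [0.2, 1.0, 0, 0, 0], [0.2, 0, 0, 0, 0]])

```text
clock: 6.17
eef_pos: [539.8, -47.2, 57.5]
tcp_rot: [0.705, -0.702, -0.077, 0.066]
wrist_force: [1.5, -0.4, -2.8]
gripper_width: 38.8
```

```bash
python3 - <<'E'
from h import *
plan(*mix(-57.5),56,1.773)
print("tcp in mixer",frame(readout.sense()['eef_pos'][None]))
E
```

```text
t 6.17 pos [539.8 -47.2  57.5] jaw 1.774 q6 -2.003 w 38.8 F [ 1.5 -0.4 -2.8] T [-0.025 -0.019  0.026] tilt [0.015 0.006]
yaw 0.001 now-axes cm [1.29 0.17 0.02] after-yaw cm [1.29 0.17 0.02]
tcp in mixer (array([-70.44898622]), array([-0.23003922]))
```

Emit:
drive_tool(commands=[[0.2, 0.5, 0.2, 0, 0], [0.2, 0.4, 0.1, 0, 0], [0.2, 0.2, 0, 0, 0]])

```text
clock: 6.42
eef_pos: [544.6, -45.6, 56.6]
tcp_rot: [0.705, -0.702, -0.074, 0.072]
wrist_force: [-1.9, -0.2, 1.1]
gripper_width: 38.9
```

```bash
python3 - <<'E'
from h import *
plan(*mix(-57.5),56,1.773)
print("tcp in mixer",frame(readout.sense()['eef_pos'][None]))
E
```

```text
t 6.42 pos [544.6 -45.6  56.6] jaw 1.778 q6 -1.994 w 38.9 F [-1.9 -0.2  1.1] T [-0.024 -0.002  0.024] tilt [0.002 0.004]
yaw 0.005 now-axes cm [ 0.79  0.06 -0.04] after-yaw cm [ 0.79  0.06 -0.03]
tcp in mixer (array([-65.42511462]), array([0.3351182]))
```

Emit:
drive_tool(commands=[[0.2, 0.4, 0, 0, 0], [0.2, 0.4, 0, 0, 0], [0.2, 0.2, 0, 0, 0]])

```text
clock: 6.67
eef_pos: [553.1, -43.6, 56.9]
tcp_rot: [0.705, -0.702, -0.073, 0.073]
wrist_force: [-4.8, -2.0, 2.0]
gripper_width: 39.1
```

```bash
cat > f.py <<'E'
from h import *
plan(*mix(-57.5),56,1.773)
print("tcp in mixer",frame(readout.sense()['eef_pos'][None]))
E
python3 f.py
```

```text
t 6.67 pos [553.1 -43.6  56.9] jaw 1.778 q6 -1.986 w 39.1 F [-4.8 -2.   2. ] T [-0.408  0.549 -0.22 ] tilt [-0.001  0.003]
yaw 0.005 now-axes cm [-0.07  0.09 -0.06] after-yaw cm [-0.07  0.09 -0.06]
tcp in mixer (array([-56.77851669]), array([0.60593744]))
```

Emit:
drive_tool(commands=[[0.2, 0.3, 0, 0, 0], [0.2, 0.3, 0, 0, 0]])

```text
clock: 6.83
eef_pos: [552.6, -43.3, 56.2]
tcp_rot: [0.704, -0.702, -0.068, 0.079]
wrist_force: [-8.3, -3.7, 6.4]
gripper_width: 38.6
```

```bash
python3 f.py; python3 - <<'E'
from h import *
grab("wrist","w6"); block("w6",76,86)
grab("side","s6");a=cv2.imread("pics/s6.png")[170:280,230:360];cv2.imwrite("pics/s6c.png",cv2.resize(a,None,fx=5,fy=5,interpolation=cv2.INTER_CUBIC))
E
```

```text
t 6.83 pos [552.6 -43.3  56.2] jaw 1.778 q6 -1.98 w 38.6 F [-8.3 -3.7  6.4] T [-0.478  0.744 -0.198] tilt [-0.015  0.001]
yaw 0.005 now-axes cm [-0.04  0.02 -0.1 ] after-yaw cm [-0.04  0.02 -0.1 ]
tcp in mixer (array([-57.12876196]), array([0.97197173]))
block top 8318 80.8 slopes [ 0.0093 -0.0018] ((-59.38936996459961, 1.7359619140625), (68.7088623046875, 59.972877502441406), 0.20896568894386292)
210 -84.5 -19.4 20.6
240 -70.1 -18.7 21.8
270 -55.2 -18.7 20.4
300 -40.8 -19.0 20.7
```

View pics/s6c.png

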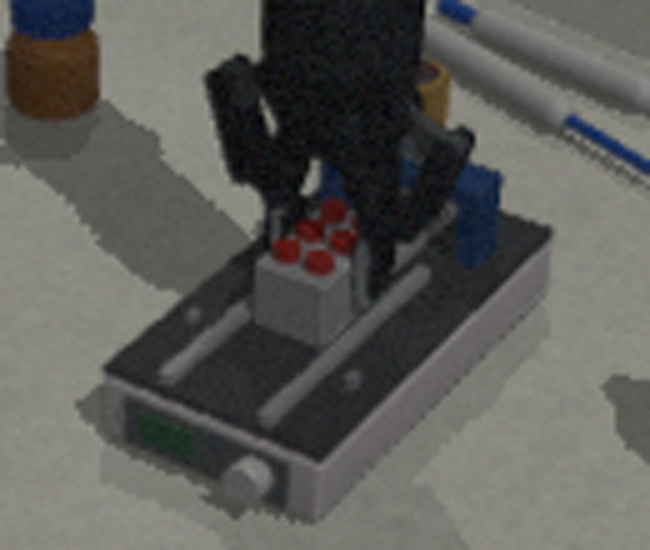

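The block is at x of about -59 mm and y of about +1 mm. The reaction force is 9 N against the stop, so it is home. Releasing and rising.

Emit:
drive_tool(commands=[[0.9, 0, 0, 0, 0], [0.9, 0, 0, 0, 0], [0.9, 0, 0, 0, 0], [0.9, 0, 0, 0, 0], [0.9, 0, -3, 0, 0], [0.9, 0, -4, 0, 0], [0.9, 0, -4, 0, 0], [0.9, 0, -3, 0, 0], [0.9, 0, 0, 0, 0]])

```text
clock: 7.68
eef_pos: [557.7, -42.5, 199.0]
tcp_rot: [0.705, -0.701, -0.068, 0.079]
wrist_force: [0.7, -0.7, 0.2]
gripper_width: 77.1
```

```bash
python3 f.py; python3 - <<'E'
from h import *
p,d,c,W=grab("wrist","w7");X,Y=frame(W)
m=(W[...,2]>77)&(W[...,2]<84)&(abs(Y)<45)&(X<-10)&(X>-110)
print(m.sum(),np.median(W[m][:,2]),cv2.minAreaRect(np.stack([X[m],Y[m]],-1).astype(np.float32)))
E
```

```text
t 7.68 pos [557.7 -42.5 199. ] jaw 1.778 q6 -1.98 w 77.1 F [ 0.7 -0.7  0.2] T [-0.022 -0.032 -0.048] tilt [-0.016  0.004]
yaw 0.005 now-axes cm [-0.34 14.3  -0.17] after-yaw cm [-0.34 14.3  -0.18]
tcp in mixer (array([-52.03265828]), array([0.74810757]))
2119 80.40837432525711 ((-58.39173889160156, 0.9680557250976562), (70.22795104980469, 40.009490966796875), 0.10299450159072876)
```

View pics/w7.png

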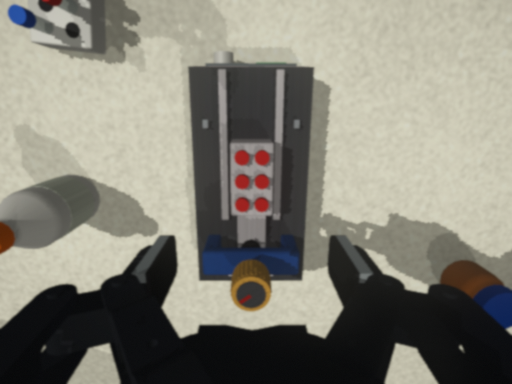

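The wrist view shows the block lying between the rails at (253,180), with the tongue under the bridge at (252,230). The screw head is at (251,285). Next I'll measure the head.

```bash
python3 - <<'E'
from h import *
z=np.load("pics/w7.npz");p,d=z['p'].astype(int),z['d'];c=optics.camera_params("wrist");W=cloud(p,d,c);X,Y=frame(W)
m=np.zeros(d.shape,bool);s=np.s_[250:315,225:280];m[s]=(W[s][...,2]>136)&(W[s][...,2]<146)
pts=W[m]; print(m.sum(),np.median(pts[:,2]))
t=m&(abs(W[...,2]-np.median(pts[:,2]))<2.5)
print("head W",cv2.minEnclosingCircle(W[t][:,:2].astype(np.float32)),"mixer",cv2.minAreaRect(np.stack([X[t],Y[t]],-1).astype(np.float32)))
z=np.load("pics/t3.npz");W=cloud(z['p'],z['d'],optics.camera_params("top"));s=np.s_[140:170,270:305];w=W[s].reshape(-1,3);w=w[(w[:,2]>137)&(w[:,2]<147)]
print("top",len(w),np.median(w[:,2]),cv2.minEnclosingCircle(w[:,:2].astype(np.float32)))
E
```

```text
1049 137.44701995450157
head W ((628.2965087890625, -27.692283630371094), 16.51485252380371) mixer ((19.931869506835938, 0.8513622283935547), (32.47560119628906, 30.677457809448242), 1.112445592880249)
top 109 141.0211476087552 ((628.0742797851562, -29.19109535217285), 16.68277931213379)
```

```bash
cat > g.py <<'E'
from h import *
import sys
plan(628.3,-28.4,float(sys.argv[1]),1.773)
E
python3 g.py 110
```

```text
t 7.73 pos [556.6 -42.3 196.7] jaw 1.778 q6 -1.98 w 76.7 F [ 0.1 -0.4  0. ] T [-0.033  0.021 -0.016] tilt [-0.019  0.005]
yaw 0.005 now-axes cm [ 7.45  8.54 -0.19] after-yaw cm [ 7.45  8.54 -0.15]
```

Emit:
drive_tool(commands=[[0.9, 2.5, 0, -0.1, 0], [0.9, 2.8, 0, -0.1, 0], [0.9, 2, 1, 0, 0], [0.9, 0, 2.5, 0, 0], [0.9, 0, 0, 0, 0]])

```text
clock: 8.15
eef_pos: [629.0, -27.6, 155.8]
tcp_rot: [0.706, -0.701, -0.066, 0.08]
wrist_force: [-2.0, -0.5, -1.6]
gripper_width: 76.7
```

```bash
python3 g.py 110
```

```text
t 8.15 pos [629.  -27.6 155.8] jaw 1.778 q6 -1.935 w 76.7 F [-2.  -0.5 -1.6] T [-0.033  0.012 -0.023] tilt [-0.02   0.006]
yaw 0.005 now-axes cm [ 0.    4.58 -0.11] after-yaw cm [ 0.    4.58 -0.11]
```

Emit:
drive_tool(commands=[[0.9, 0, 2, -0.1, 0], [0.9, 0, 2, -0.1, 0], [0.9, 0, 0.5, 0, 0], [0.9, 0, 0, 0, 0]])

```text
clock: 8.48
eef_pos: [626.9, -28.5, 106.2]
tcp_rot: [0.707, -0.7, -0.064, 0.082]
wrist_force: [0.0, 0.1, 0.7]
gripper_width: 77.2
```

```bash
python3 g.py 110
```

```text
t 8.48 pos [626.9 -28.5 106.2] jaw 1.778 q6 -1.938 w 77.2 F [0.  0.1 0.7] T [-0.068  0.05  -0.012] tilt [-0.026  0.007]
yaw 0.005 now-axes cm [ 0.13 -0.39 -0.01] after-yaw cm [ 0.13 -0.39 -0.01]
```

Emit:
drive_tool(commands=[[0.9, 0.15, -0.4, 0, 0], [0.2, 0, 0, 0, 0], [0.2, 0, 0, 0, 0], [0.2, 0, 0, 0, 0], [0.2, 0, 0, 0, 0], [0.2, 0, 0, 0, 0], [0.2, 0, 0, 0, 0]], grip_force=50)

```text
clock: 9.07
eef_pos: [629.6, -28.2, 114.6]
tcp_rot: [0.706, -0.7, -0.066, 0.08]
wrist_force: [0.1, 1.0, -2.4]
gripper_width: 30.5
```

```bash
python3 g.py 110; python3 -c "
from h import *
grab('side','s8');a=cv2.imread('pics/s8.png')[150:260,250:380];cv2.imwrite('pics/s8c.png',cv2.resize(a,None,fx=5,fy=5,interpolation=cv2.INTER_CUBIC))"
```

```text
t 9.07 pos [629.6 -28.2 114.6] jaw 1.778 q6 -1.937 w 30.5 F [ 0.1  1.  -2.4] T [-0.079 -0.1    0.044] tilt [-0.021  0.007]
yaw 0.005 now-axes cm [-0.12  0.46 -0.  ] after-yaw cm [-0.12  0.46 -0.  ]
```

View pics/s8c.png

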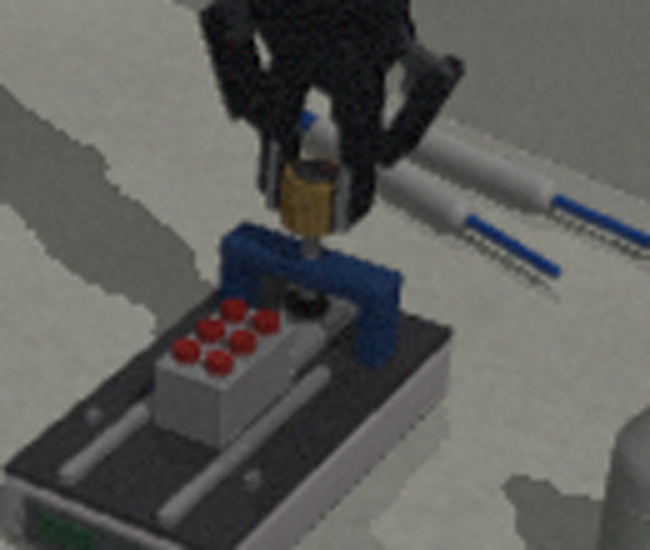

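Emit:
drive_tool(commands=[[0.2, 0, 0.03, 0, 0.1], [0.2, 0, 0.03, 0, 0.1], [0.2, 0, 0.03, 0, 0.1], [0.2, 0, 0.03, 0, 0.1], [0.2, 0, 0.03, 0, 0.1]])

```text
clock: 9.53
eef_pos: [629.7, -28.0, 113.0]
tcp_rot: [0.7, -0.697, 0.118, -0.102]
wrist_force: [0.4, 0.3, -1.8]
gripper_width: 30.5
```

```bash
python3 g.py 110
```

```text
t 9.53 pos [629.7 -28.  113. ] jaw 1.259 q6 -1.417 w 30.5 F [ 0.4  0.3 -1.8] T [ 0.148 -0.143  0.19 ] tilt [-0.021  0.007]
yaw -0.514 now-axes cm [-0.11  0.31 -0.08] after-yaw cm [-0.13  0.31 -0.01]
```

Emit:
drive_tool(commands=[[0.2, 0, 0.03, 0, 0.1], [0.2, 0, 0.03, 0, 0.1], [0.2, 0, 0.03, 0, 0.1], [0.2, 0, 0.03, 0, 0.1], [0.2, 0, 0.03, 0, 0.1]])

```text
clock: 9.95
eef_pos: [629.9, -28.0, 111.5]
tcp_rot: [-0.646, 0.647, -0.295, 0.279]
wrist_force: [0.1, -0.3, -2.0]
gripper_width: 30.8
```

```bash
python3 g.py 110
```

```text
t 9.95 pos [629.9 -28.  111.5] jaw 0.735 q6 -0.894 w 30.8 F [ 0.1 -0.3 -2. ] T [ 0.239 -0.248  0.162] tilt [-0.021  0.007]
yaw -1.038 now-axes cm [-0.07  0.15 -0.14] after-yaw cm [-0.16  0.15 -0.01]
```

Emit:
drive_tool(commands=[[0.2, 0, 0.03, 0, 0.1], [0.2, 0, 0.03, 0, 0.1], [0.2, 0, 0.03, 0, 0.1]])

```text
clock: 10.2
eef_pos: [630.0, -28.1, 110.5]
tcp_rot: [-0.592, 0.595, -0.392, 0.377]
wrist_force: [-1.0, -0.7, -2.0]
gripper_width: 30.4
```

```bash
python3 g.py 110
```

```text
t 10.2 pos [630.  -28.1 110.5] jaw 0.421 q6 -0.58 w 30.4 F [-1.  -0.7 -2. ] T [ 0.2   -0.376  0.124] tilt [-0.02   0.007]
yaw -1.352 now-axes cm [-0.04  0.06 -0.16] after-yaw cm [-0.17  0.06 -0.  ]
```

Emit:
drive_tool(commands=[[0.2, 0, 0.03, 0, 0.1]])

```text
clock: 10.28
eef_pos: [630.0, -28.1, 110.2]
tcp_rot: [-0.57, 0.574, -0.422, 0.408]
wrist_force: [-0.7, -1.0, -2.3]
gripper_width: 30.6
```

```bash
python3 g.py 110
```

```text
t 10.28 pos [630.  -28.1 110.2] jaw 0.316 q6 -0.475 w 30.6 F [-0.7 -1.  -2.3] T [ 0.193 -0.372  0.157] tilt [-0.02   0.008]
yaw -1.457 now-axes cm [-0.02  0.03 -0.17] after-yaw cm [-0.17  0.03  0.  ]
```

Emit:
drive_tool(commands=[[0.2, 0, 0.03, 0, 0.1]])

```text
clock: 10.37
eef_pos: [630.0, -28.1, 109.9]
tcp_rot: [-0.548, 0.552, -0.452, 0.437]
wrist_force: [0.1, -0.2, -1.9]
gripper_width: 30.3
```

```bash
python3 g.py 110 | head -1
```

```text
t 10.37 pos [630.  -28.1 109.9] jaw 0.211 q6 -0.37 w 30.3 F [ 0.1 -0.2 -1.9] T [ 0.16  -0.377  0.199] tilt [-0.02   0.008]
```

Emit:
drive_tool(commands=[[0.2, 0, 0.03, 0, 0.1]])

```text
clock: 10.45
eef_pos: [630.0, -28.2, 109.6]
tcp_rot: [-0.523, 0.528, -0.48, 0.466]
wrist_force: [-1.2, 1.1, -2.8]
gripper_width: 30.3
```

```bash
python3 g.py 110 | head -1
```

```text
t 10.45 pos [630.  -28.2 109.6] jaw 0.106 q6 -0.266 w 30.3 F [-1.2  1.1 -2.8] T [ 0.139 -0.419  0.193] tilt [-0.019  0.008]
```

Emit:
drive_tool(commands=[[0.2, 0, 0.03, 0, 0.1]])

```text
clock: 10.53
eef_pos: [630.1, -28.2, 109.3]
tcp_rot: [0.497, -0.503, 0.506, -0.493]
wrist_force: [-0.4, -0.6, -1.9]
gripper_width: 30.5
```

```bash
python3 g.py 110 | head -1
```

```text
t 10.53 pos [630.1 -28.2 109.3] jaw 0.002 q6 -0.161 w 30.5 F [-0.4 -0.6 -1.9] T [ 0.086 -0.484  0.17 ] tilt [-0.019  0.008]
```

Emit:
drive_tool(commands=[[0.2, 0, 0.03, 0, 0.1]])

```text
clock: 10.62
eef_pos: [630.0, -28.3, 109.0]
tcp_rot: [0.47, -0.477, 0.532, -0.519]
wrist_force: [-1.5, -0.1, -1.7]
gripper_width: 30.8
```

```bash
python3 g.py 110 | head -1
```

```text
t 10.62 pos [630.  -28.3 109. ] jaw -0.103 q6 -0.056 w 30.8 F [-1.5 -0.1 -1.7] T [ 0.026 -0.488  0.189] tilt [-0.019  0.008]
```

Emit:
drive_tool(commands=[[0.2, 0, 0.03, 0, 0.1]])

```text
clock: 10.7
eef_pos: [630.0, -28.3, 108.7]
tcp_rot: [0.442, -0.449, 0.555, -0.543]
wrist_force: [-1.3, -0.1, -2.1]
gripper_width: 30.7
```

```bash
python3 g.py 110 | head -1
```

```text
t 10.7 pos [630.  -28.3 108.7] jaw -0.208 q6 0.048 w 30.7 F [-1.3 -0.1 -2.1] T [ 0.043 -0.453  0.252] tilt [-0.019  0.007]
```

Emit:
drive_tool(commands=[[0.2, 0, 0.03, 0, 0.1]])

```text
clock: 10.78
eef_pos: [630.0, -28.3, 108.4]
tcp_rot: [0.412, -0.42, 0.578, -0.566]
wrist_force: [-1.4, 0.1, -1.9]
gripper_width: 30.3
```

```bash
python3 g.py 110 | head -1
```

```text
t 10.78 pos [630.  -28.3 108.4] jaw -0.312 q6 0.153 w 30.3 F [-1.4  0.1 -1.9] T [ 0.017 -0.462  0.309] tilt [-0.018  0.007]
```

The resistance has clearly risen, from 0.18 to 0.25 to 0.31 N m over 0.2 rad, which is about 40 N on the pad. I'll stop turning and check before letting go.

```bash
python3 -c "
from h import *
grab('side','s9');print(readout.sense()['torque'])
grab('top','t9');print(readout.sense()['torque'])
a=cv2.imread('pics/s9.png')[170:250,270:360];cv2.imwrite('pics/s9c.png',cv2.resize(a,None,fx=7,fy=7,interpolation=cv2.INTER_CUBIC))"
```

```text
[-0.00181846 -0.53510874 -0.06916692]
[ 0.00434571 -0.48091662 -0.06707711]
```

View pics/s9c.png

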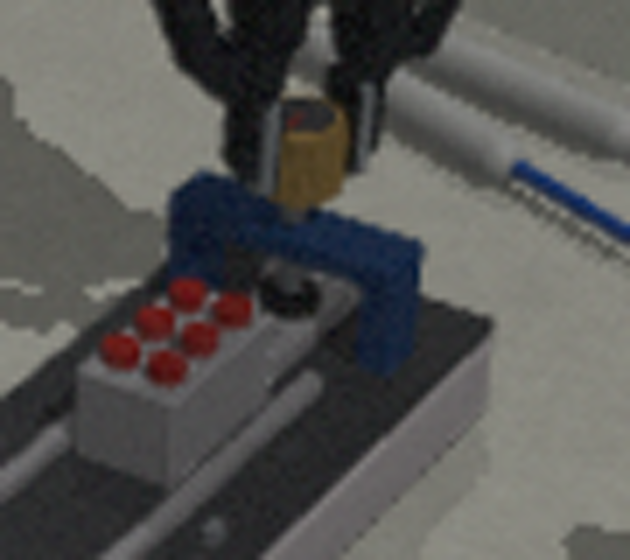

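The pad sits on the tongue at crop (290,295). The standstill torque is -0.07 N m, which fits a 0.13 N m shift minus 0.2 friction, or about 44 N on the pad. Letting go.

Emit:
drive_tool(commands=[[0.9, 0, 0, 0, 0], [0.9, 0, 0, 0, 0], [0.9, 0, 0, 0, 0], [0.9, 0, 0, 0, 0], [0.9, 0, 0, 0, 0], [0.9, 0, -3, 0, 0], [0.9, 0, -4, 0, 0], [0.9, 0, -3, 0, 0], [0.9, 0, 0, 0, 0]])

```text
clock: 11.63
eef_pos: [631.1, -29.1, 211.1]
tcp_rot: [0.415, -0.425, 0.576, -0.562]
wrist_force: [0.4, 0.2, 0.1]
gripper_width: 76.7
```

```bash
python3 g.py 110|head -1; python3 - <<'E'
from h import *
p,d,c,W=grab("side","s10")
a=cv2.imread('pics/s10.png')[170:290,230:380];cv2.imwrite('pics/s10c.png',cv2.resize(a,None,fx=5,fy=5,interpolation=cv2.INTER_CUBIC))
X,Y=frame(W)
m=(W[...,2]>77)&(W[...,2]<84)&(abs(Y)<35)&(X<-15)&(X>-110); print("block",m.sum(),np.median(W[m][:,2]),cv2.minAreaRect(np.stack([X[m],Y[m]],-1).astype(np.float32)))
h=(abs(X-20)<25)&(abs(Y)<25)&(W[...,2]>110)&(W[...,2]<145); print("head top",np.percentile(W[h][:,2],[50,90,98]))
E
```

```text
t 11.63 pos [631.1 -29.1 211.1] jaw -0.298 q6 0.139 w 76.7 F [0.4 0.2 0.1] T [-0.037  0.009 -0.021] tilt [-0.023  0.008]
block 166 81.71813551855826 ((-60.07361602783203, -0.9115943908691406), (41.31135940551758, 70.30661010742188), 89.39494323730469)
head top [128.95069062 136.06882618 136.87388992]
```

View pics/s10c.png

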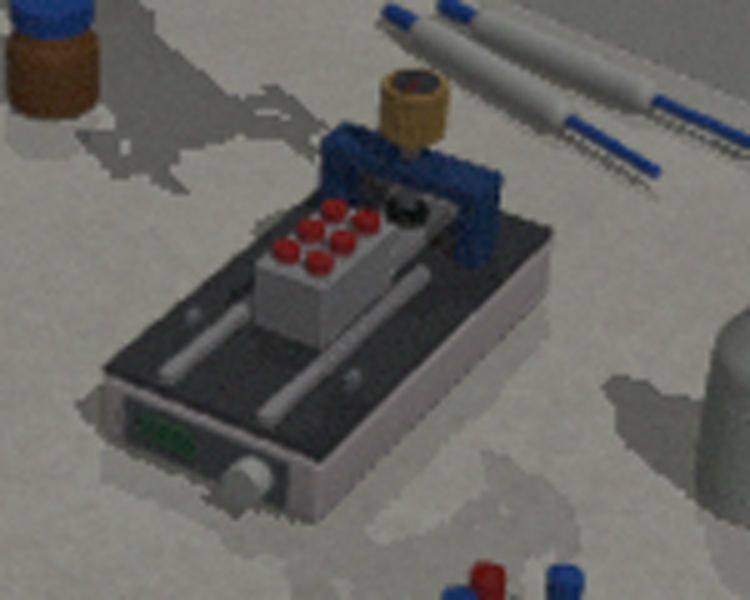

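```bash
python3 -c "
from bench import ticket
print(ticket.finish_job())"
```

```text
the job is handed in; nothing more can be done
None
```

I put the smaller tube block flat in the mixer channel, slid it home against the end stop and clamped it with the thumbscrew. I let go and handed the job in at about 11.7 s on the robot's clock, and it reports no verdict.

- **Block:** It met the stop with about 9 N on the wrist. After release, the side camera put it at x ≈ -60 mm, y ≈ -1 mm. The wrist camera before clamping gave -58.4 and +1. Both are within calibration error of home.
- **Screw:** I turned it about 2.1 rad clockwise. The torque rose from about 0.18 to 0.31 N m over the last 0.2 rad, so I stopped.
- **Clamping force:** It read -0.07 N m at a standstill, which fits a shift of about 0.13 N m and roughly 44 N on the pad. I had no direct reading of the pad force. The tool turned back about 0.014 rad around the release, which would cost at most a few newtons.
- **Surroundings:** The gripper was well clear, with wrist forces near zero. I kept away from the rack, bottle and jar. The last pictures showed nothing amiss where they were in view, but I did not re-measure their positions.

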